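Balance the kitchen paddle on its lift-off rest

TASK

The new wooden paddle is to get a hanging clip at its balance point. First lower the loose steel rest fully home so that its two sockets drop over the two pintles of the base; then lay the paddle squarely across the rest's top edge, find where it balances, and leave it there by itself, level, with both ends clear of the shelf, ready to be marked. Leave everything else where it stands.

Things in the scene. Friction and masses are not known exactly. Their poses are not given: they have to be found in the camera images.
- base_seat (a point): Fixed steel base: plate 160 x 50 x 8 mm with two upright round pintles at x = -60 and +60 mm of this point, 9 mm thick, each on a collar 24 mm wide. This point is midway between them at the height of the collar tops, 15 mm above the shelf. Pintles rise 36 mm above the collars, the last 10 mm tapering to a 3 mm tip. x: pintle to pintle, z up.
- rest_mid (a point): Centre of the loose steel rest (0.4 kg, 144 mm long in x, 45 tall), standing upright, 22.5 mm above its foot. Upright plate 70 mm long (x), 14 mm thick (y), to be pinched across y; a low crossbar joins it to a vertical socket tube at each end (x = -60 and +60 mm; 24 mm outside, 14 mm bore right through, 28 tall). z up; same either way round.
- rest_edge (a point): Middle of the rest's flat top edge, the fulcrum: 70 mm long along x, 14 mm wide along y, 45 mm above the foot of its tubes. When the rest is home its tubes stand on the base's collars, this edge is 60 mm above the shelf and the pintle tips show 8 mm above the tubes.
- paddle_mid (a point): Middle of the length (360 mm) of the loose hardwood paddle, 0.17 to 0.24 kg, lying flat; 12 mm above its flat underside. x towards the blade, z up. Handle: bar 26 wide, 24 tall, x = -180 to +60 mm; blade 70 wide, 14 thick, x = +60 to +180, undersides flush. The balance point differs each time: between 2 and 34 mm from here towards the blade.
- bowl: blue enamel bowl, 150 mm wide, 60 tall, beyond the work area; bystander, origin at the centre of its underside
- saucer: white saucer, 84 mm wide, 16 tall, just beyond the base; bystander, origin at the centre of its underside
- jar: small amber glass jar with steel lid, 56 mm wide, 65 tall, between robot and base; bystander, origin at the centre of its underside
- cup: steel cup, 72 mm wide, 70 tall, at the far left; bystander, origin at the centre of its underside
- tub: white open plastic tub, 200 x 130 mm, 80 tall, at the far right; bystander, origin at the centre of its underside
Mind the look-alikes: they are no part of the job. Of the things like the part that bears base_seat, leave any that is blue or pink; of the rest the larger one is meant.

How it is judged:
On the way, in this order (a step that is already met when the one before it is completed fails the run):
1. the rest is fully home on both pintles, upright (horizontal distance between rest_mid and base_seat below 0.008 m and z of rest_mid in the frame of base_seat between 0.018 and 0.0265 m and angle between rest_mid's own z axis and vertical below 0.08 rad and angle between the x axis of rest_mid and the x axis of base_seat, either way round below 0.15 rad), for 0.2 s.
2. the paddle is picked up off the shelf (height (world z) of paddle_mid above 0.045 m), for 0.1 s.
At the end, for the whole second after the job is handed in: Rest fully home on the pintles (centre within 8 mm sideways and 4 mm in height, upright). Paddle at rest on its top edge alone: level within 0.06 rad, underside on the edge within 4 mm, within 0.35 rad of square across it, edge middle within 35 mm of the handle's centre line (all of step 1 and angle between paddle_mid's own z axis and vertical below 0.06 rad and z of paddle_mid in the frame of rest_edge between 0.008 and 0.016 m and y of rest_edge in the frame of paddle_mid between -0.035 and 0.035 m and x of rest_edge in the frame of paddle_mid between -0.03 and 0.06 m and angle between the x axis of paddle_mid and the y axis of rest_mid, either way round below 0.35 rad and contact force between paddle and rest above 0.5 N and linear speed of paddle below 0.02 m/s and angular speed of paddle below 0.1 rad/s); the robot touches nothing.
It fails at once if a bystander (bowl, saucer, jar, cup or tub) is pushed more than 30 mm (distance of any of bowl, saucer, jar, cup, tub from where it was at the start of the episode above 0.03 m).
It also fails if it takes over 67 s, if anything falls off the work surface, if the arm or the gripper's body presses on something with over 40 N, if the wrist force passes 120 N, or if a joint passes its speed limit or range.

ROBOT

A 6-joint arm with a two-finger parallel gripper is mounted at the origin on the work surface. World frame = base frame: x ahead of the robot, y to its left, z up, the work surface at z = 0. Lengths are in m, angles in rad, forces in N, time in s.
With the tool pointing down it reaches from about 0.225 to 0.875 m from the base axis. Payload 3.4 kg.
Tool frame: the origin (TCP) lies between the finger pads; the fingertips stand 8 mm ahead of it and the grasp point (between the pads) lies 11 mm behind it; z points along the fingers, y is the line along which they close (so a half turn about z gives the same grasp; the last joint's range is limited). The gripper opens to 85 mm and grips with 20 to 120 N. Pads are 22 mm wide; open, the fingers measure 114 mm over their backs; the gripper's body (76 mm by 85 mm) begins 54 mm behind the grasp point. The pads swing forward as they close: fully open they stand 13 mm farther back than shut.
Start: joints at [1.118, 0.276, 1.505, -0, 1.361, -0.121], TCP at [0.187, 0.544, 0.239] pointing down, gripper open.
Joint ranges: [-2.89, 2.89], [-0.75, 2.08], [0.22, 2.7], [-1.18, 4.32], [0.11, 2.71], [-2.7, 2.7]. Speed limits (rad/s): [2.57, 2.57, 3.14, 3.14, 3.14, 3.14].

INTERFACE

Orientations are given as a unit quaternion [w, x, y, z].
In Python, from rig import manip gives the robot as it stands.
- The arm moves only by the tool move_arm, never from a script. Its argument "deltas" is a list that holds one entry, the list of rows, each a list of 5 numbers: the shift along the tool's x, y, z normalised to -1 to 1, where 1 is 80 cm, then the turn about the tool's z normalised to -1 to 1, where 1 is 120 degrees, then the closure, from -1 (fully open) to 1 (shut). In form: [[[tx, ty, tz, twist, grip], ...]]. A call has 1 to 12 rows; each row is the pose to reach, as a shift and turn from the pose commanded when the call began, along the tool's axes at that moment; what a row does not reach only later rows make up. A row lasts 1/10 s, in which the tool goes at most 50 mm and 8.59 degrees, less where a joint would pass 70% of its speed; a pose out of reach is approached as far as the arm can. A call with a number of a shift or a turn outside -1 to 1 is refused whole. A call with a gripper value outside its range is refused whole. The fingers move at their own pace and stop on an object; "squeeze" is the grip in N (left out, the last holds). Time passes only in rows, so rows that repeat a pose let the fingers close. It gives the time, the measured TCP pose, the force, the opening and the grip force at its end, in the units of the state.
- manip.get_state(): the state, without advancing time (a new reading comes with each control period).
- manip.get_image(name): name is "scene" or "top" or "wrist"; returns the picture (400x640x3 uint8, red, green, blue); there is no depth.
- manip.camera_params(name): a dict with "fx", "fy", "cx", "cy" (pixels), "R" (3x3) and "t" (3): a world point X has camera coordinates R X + t; the wrist camera has in their place "tool_from_camera" (4x4, takes a point from camera to tool coordinates, whose origin is the TCP and whose axes are the flange's). Camera axes: x right, y down, z forward; pixel columns grow to the right and rows downward; lengths in m; the calibration is good to about 2 mm. A picture is of the moment at which its call begins: read the wrist's pose just before it. camera_params takes no time and is no camera call.
- manip.sign_off(): hands the job in; it is judged then, once.
The state is a dict: "clock": time; "qpos": joint angles; "qd": joint speeds; "effort": joint torques, N m; "position": TCP position; "ee_rot": TCP orientation; "contact_force": force on the tool from outside, world axes, zero at the start; "moment": the same for the moment, N m; "width": finger opening in m; "gripper_force": force on a finger pad.
Only numpy, scipy, OpenCV 4.12 (cv2) and the standard library are available. Lean on these libraries where they do the work, as an engineer would, in place of code of your own. Each camera call takes 0.05 s, during which the arm holds its last target. There are 200 camera calls.

## Working session

There is one attempt and no reset: what is moved stays moved. The work goes in short steps, Python scripts to look and compute and a tool call to move; the robot and the scene stay as the last step left them, time stands still between calls to the robot, and variables do not carry over. Pictures are saved under pics/ and viewed, at most 13 in all, crops included, and the job is handed in when it is done.

Besides the shell and the picture viewer there is one more tool, called after "Call:" as name([rows], argument=value, ...), one row to a line, values as JSON. move_arm: Moves the arm, as the interface text tells. Scaled input: -1 to 1 covers 80 cm each way for a shift and 120 degrees each way for a turn. Its arguments: {"type":"object","properties":{"deltas":{"type":"array","items":{"type":"array","items":{"type":"array","items":{"type":"number","minimum":-1,"maximum":1}}}},"squeeze":{"type":"number"}},"required":["deltas"]}

```bash
mkdir -p pics; ls; cat > h.py <<'E'
import numpy as np,cv2
from rig import manip
from scipy.spatial.transform import Rotation as Ro
def ray(name,u,v,z,P=None):
    p=manip.camera_params(name) if P is None else P
    R=np.array(p["R"]);t=np.array(p["t"])
    c=-R.T@t; d=R.T@np.array([(u-p["cx"])/p["fx"],(v-p["cy"])/p["fy"],1])
    return c+d*(z-c[2])/d[2]
def wristP(s):
    p=dict(manip.camera_params("wrist"));q=s["ee_rot"];T=np.eye(4)
    T[:3,:3]=Ro.from_quat([q[1],q[2],q[3],q[0]]).as_matrix();T[:3,3]=s["position"]
    W=np.linalg.inv(T@np.array(p["tool_from_camera"]));p["R"]=W[:3,:3];p["t"]=W[:3,3];return p
def proj(p,X):
    c=np.array(p["R"])@np.array(X)+np.array(p["t"]);return p["fx"]*c[0]/c[2]+p["cx"],p["fy"]*c[1]/c[2]+p["cy"]
def grab(name,f):
    im=cv2.cvtColor(np.ascontiguousarray(manip.get_image(name)),cv2.COLOR_RGB2BGR);cv2.imwrite("pics/"+f,im);return im
E
python3 - <<'E'
from h import *
s=manip.get_state();print({k:np.round(s[k],3).tolist() for k in s})
grab("top","top0.png");grab("scene","scene0.png")
for n in("top","scene","wrist"):
    p=manip.camera_params(n);print(n,p["fx"],p["cx"],p["cy"])
    if n!="wrist":print(-np.array(p["R"]).T@p["t"],np.round(p["R"],2).tolist())
    else:print(np.round(p["tool_from_camera"],3).tolist())
E
```

```text
pics
{'clock': 0.0, 'qpos': [1.118, 0.277, 1.506, -0.0, 1.361, -0.121], 'qd': [0.0, -0.001, 0.0, 0.001, 0.001, -0.001], 'effort': [-0.001, -41.678, -24.581, -0.0, 0.011, 0.0], 'position': [0.187, 0.543, 0.238], 'ee_rot': [-0.0, 0.165, 0.986, -0.001], 'contact_force': [0.318, -0.021, 0.083], 'moment': [0.011, -0.007, -0.039], 'gripper_force': 0.0, 'width': 0.086}
top 381.6987036443489 315.7192936979628 199.98860598981273
[ 0.475136   -0.0106413   1.33787652] [[-0.03, -1.0, -0.01], [-1.0, 0.03, -0.05], [0.05, 0.0, -1.0]]
scene 415.1921749551414 319.21267627361027 208.2378791743633
[ 1.25883879 -0.69487789  0.861524  ] [[0.68, 0.73, 0.01], [0.47, -0.42, -0.78], [-0.56, 0.54, -0.63]]
wrist 304.11735721304285 322.0007093608255 203.91936572580323
[[0.001, -0.957, -0.292, 0.073], [1.0, 0.001, -0.001, 0.001], [0.002, -0.292, 0.957, -0.134], [0.0, 0.0, 0.0, 1.0]]
```

View pics/top0.png

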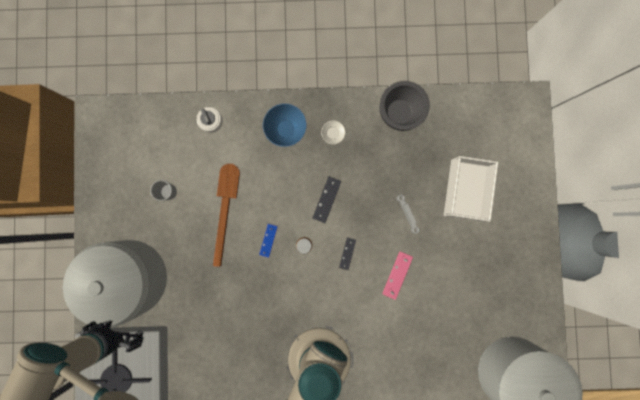

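View pics/scene0.png

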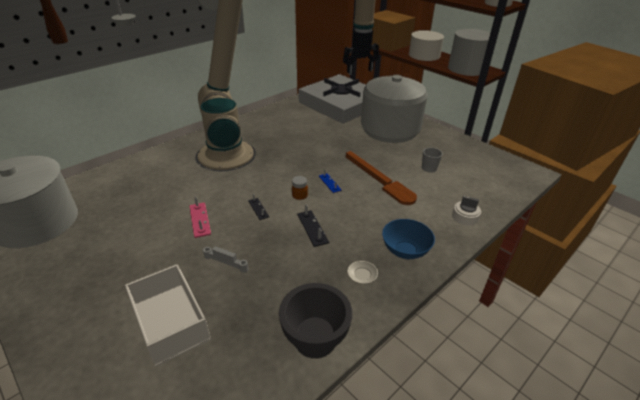

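Candidates for the base in the top image are blue (269,240), pink (398,275), small black (347,253) and large black (327,199). By the description I choose the large black one at (327,199). The rest is the steel part at (408,213) and the paddle is at (225,215).

```bash
python3 - <<'E'
from h import *
im=cv2.imread("pics/top0.png")
cv2.imwrite("pics/crop1.png",cv2.resize(im[140:290,200:430],None,fx=3.4,fy=3.4,interpolation=cv2.INTER_CUBIC))
hsv=cv2.cvtColor(im,cv2.COLOR_BGR2HSV)
g=hsv[...,2]
def info(m,box,z,n):
    k=np.zeros_like(m);x0,y0,x1,y1=box;k[y0:y1,x0:x1]=m[y0:y1,x0:x1]
    cs,_=cv2.findContours(k,cv2.RETR_EXTERNAL,cv2.CHAIN_APPROX_NONE);c=max(cs,key=cv2.contourArea)
    W=np.array([ray("top",u,v,z)[:2] for u,v in c[:,0]],np.float32)
    r=cv2.minAreaRect(W);b=cv2.boxPoints(r);e=max([(b[1]-b[0]),(b[2]-b[1])],key=np.linalg.norm)
    print(n,np.round(r[0],4),np.round(r[1],4),"ang",round(float(np.degrees(np.arctan2(e[1],e[0]))),1))
info(((g<75)*255).astype(np.uint8),(305,170,350,228),.008,"base")
info(((g<75)*255).astype(np.uint8),(335,232,360,275),.008,"small")
info(((g>125)*255).astype(np.uint8),(390,185,425,240),.028,"rest")
info((((hsv[...,0]<15)&(hsv[...,1]>130))*255).astype(np.uint8),(205,150,245,275),.02,"paddle")
for n,u,v in(("jar",304,246),("saucer",333,132),("bowl",285,125)):print(n,ray("top",u,v,.03))
E
```

```text
base [ 0.5489 -0.0425] [0.0434 0.1514] ang -23.0
small [ 0.3589 -0.1088] [0.0266 0.1   ] ang -17.2
rest [ 0.4796 -0.3154] [0.1163 0.1545] ang -2.5
paddle [0.5059 0.3138] [0.0659 0.3528] ang -8.3
jar [0.38970569 0.0397766  0.03      ]
saucer [ 0.77958318 -0.07134167  0.03      ]
bowl [0.80917277 0.09432039 0.03      ]
```

View pics/crop1.png

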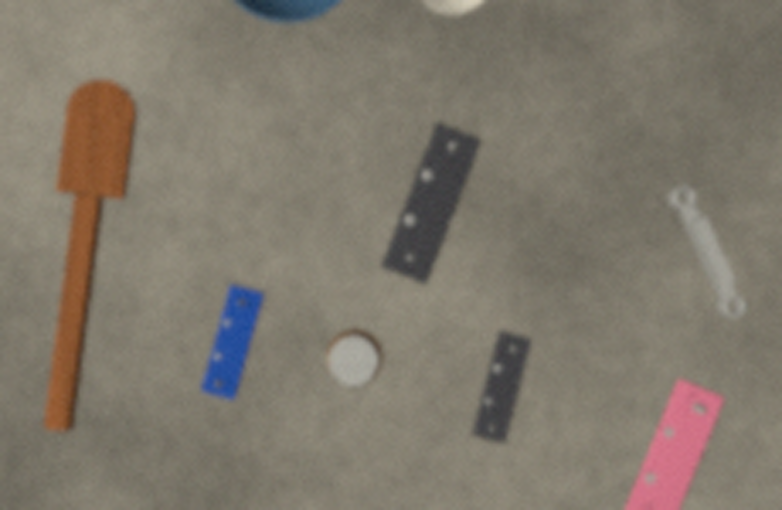

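The crop confirms the large black base with its outer features about 120 mm apart. Red-brown paddle is at left, steel rest at right with ring tubes at crop (683,197) and (733,306).

```bash
cat >> h.py <<'E'
def plan(xyz,ang):
    """ang: wanted world direction (deg, mod 180) of tool y"""
    s=manip.get_state();q=s["ee_rot"];R=Ro.from_quat([q[1],q[2],q[3],q[0]]).as_matrix()
    d=R.T@(np.array(xyz)-s["position"]);yw=np.degrees(np.arctan2(R[1,1],R[0,1]))
    best=None
    for k in(-1,0,1,2,-2):
        dt=(ang-yw)+180*k; tw=-dt; q6=s["qpos"][5]+np.radians(tw)
        if best is None or abs(tw)<abs(best):best=tw
    print("pos",np.round(s["position"],4),"yaw_y",round(yw,2),"tilt",np.round(R[:2,2],4),"q6",round(s["qpos"][5],2),"t",s["clock"])
    print("  row:",np.round(d/.8,4),"twist",round(best/120,4),"alt",round((best-np.sign(best)*180)/120,4),"| m",np.round(d,4),"deg",round(best,1),"rows>=",max(np.linalg.norm(d)/.05,abs(best)/8.59))
E
python3 - <<'E'
from h import *
a=ray("top",400.9,197.9,.028);b=ray("top",415.6,230,.028);d=b-a
print(a,b,(a+b)/2,np.linalg.norm(d),np.degrees(np.arctan2(d[1],d[0])))
a=ray("top",332.9,183.2,.051);b=ray("top",320.3,215.6,.051);d=b-a
print(a,b,(a+b)/2,np.linalg.norm(d),np.degrees(np.arctan2(d[1],d[0])))
plan([.53,-.045,.26],67)
plan([.48,-.33,.26],117)
E
```

```text
[ 0.54434937 -0.29721383  0.028     ] [ 0.43309709 -0.34286833  0.028     ] [ 0.48872323 -0.32004108  0.028     ] 0.12025557593959219 -157.68826955626182
[ 0.5996331  -0.06454843  0.051     ] [ 0.49137374 -0.01870526  0.051     ] [ 0.54550342 -0.04162684  0.051     ] 0.11756565919771242 157.04943827919394
pos [0.1871 0.5432 0.2385] yaw_y 70.99 tilt [-0.0008 -0.0015] q6 -0.12 t 0.1
  row: [-0.6448 -0.5556 -0.0261] twist 0.0332 alt -1.4668 | m [-0.5158 -0.4444 -0.0208] deg 4.0 rows>= 13.624071519072329
pos [0.1871 0.5432 0.2385] yaw_y 70.99 tilt [-0.0008 -0.0015] q6 -0.12 t 0.1
  row: [-0.7017 -0.9127 -0.0255] twist -0.3834 alt 1.1166 | m [-0.5614 -0.7302 -0.0204] deg -46.0 rows>= 18.42556251189658
```

Call:
move_arm([
  [[-0.645,-0.555,-0.026,0.033,-1],[-0.645,-0.555,-0.026,0.033,-1],[-0.645,-0.555,-0.026,0.033,-1],[-0.645,-0.555,-0.026,0.033,-1],[-0.645,-0.555,-0.026,0.033,-1],[-0.645,-0.555,-0.026,0.033,-1],[-0.645,-0.555,-0.026,0.033,-1],[-0.645,-0.555,-0.026,0.033,-1],[-0.645,-0.555,-0.026,0.033,-1],[-0.645,-0.555,-0.026,0.033,-1],[-0.645,-0.555,-0.026,0.033,-1],[-0.645,-0.555,-0.026,0.033,-1]],
])

```text
clock: 1.3
position: [0.4901, 0.0238, 0.2575]
ee_rot: [-0.0, 0.199, 0.98, 0.0]
contact_force: [0.4, -0.0, 0.3]
width: 0.0854
gripper_force: 0.0
```

```bash
python3 - <<'E'
from h import *
plan([.53,-.045,.26],67)
E
```

```text
pos [0.4901 0.0238 0.2575] yaw_y 67.0 tilt [-0.0002  0.0005] q6 -1.26 t 1.3
  row: [-0.0795 -0.0597 -0.0032] twist 0.0 alt -1.5 | m [-0.0636 -0.0477 -0.0026] deg 0.0 rows>= 1.5912211648847743
```

Call:
move_arm([
  [[-0.08,-0.06,0,0,-1],[-0.08,-0.06,0,0,-1],[-0.08,-0.06,0,0,-1],[-0.08,-0.06,0,0,-1]],
])

```text
clock: 1.7
position: [0.5295, -0.0438, 0.2568]
ee_rot: [-0.001, 0.2, 0.98, 0.0]
contact_force: [0.2, -0.0, -0.3]
width: 0.0855
gripper_force: 0.0
```

```bash
python3 - <<'E'
from h import *
plan([.4887,-.320,.22],112.3)
P=wristP(manip.get_state());im=grab("wrist","w1.png")
for X in([.5996,-.0645,.051],[.4914,-.0187,.051]):print(proj(P,X))
E
```

```text
pos [ 0.5295 -0.0438  0.2568] yaw_y 66.93 tilt [-0.002   0.0011] q6 -1.38 t 1.7
  row: [-0.0884 -0.3377  0.0457] twist -0.3781 alt 1.1219 | m [-0.0707 -0.2701  0.0366] deg -45.4 rows>= 5.632827164477261
(np.float64(328.4016652003141), np.float64(237.85171606857483))
(np.float64(328.9354372257817), np.float64(138.71322728893898))
```

View pics/w1.png

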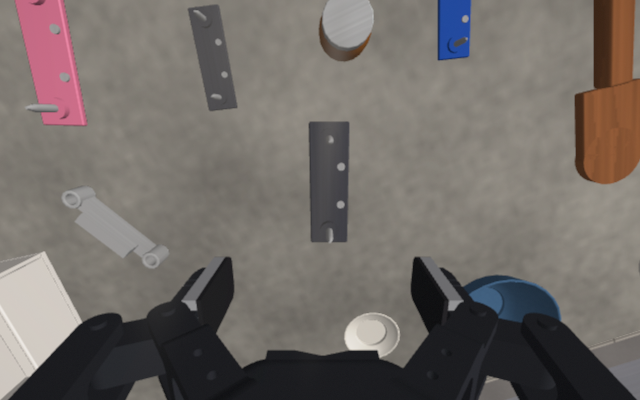

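```bash
python3 - <<'E'
from h import *
im=cv2.imread("pics/w1.png");g=cv2.cvtColor(im,cv2.COLOR_BGR2GRAY)
P=wristP(manip.get_state())
m=np.zeros_like(g);m[115:250,300:360]=(g[115:250,300:360]<85)*255
cs,_=cv2.findContours(m,cv2.RETR_EXTERNAL,cv2.CHAIN_APPROX_NONE);c=max(cs,key=cv2.contourArea)
W=np.array([ray(0,u,v,.008,P)[:2] for u,v in c[:,0]],np.float32);r=cv2.minAreaRect(W);print(r)
n,l,st,ce=cv2.connectedComponentsWithStats(((g[118:248,308:352]>110)&(cv2.morphologyEx(m,cv2.MORPH_CLOSE,np.ones((9,9)))[118:248,308:352]>0)).astype(np.uint8))
print(st[1:],ce[1:]+[308,118])
z=im[110:255,290:370];cv2.imwrite("pics/w1c.png",cv2.resize(z,None,fx=4,fy=4,interpolation=cv2.INTER_CUBIC))
E
```

```text
((0.5485957860946655, -0.04142159968614578), (0.04897834733128548, 0.1573118418455124), 67.41016387939453)
[[ 20  18   6   7  31]
 [ 29  45   8   8  53]
 [ 29  83   8   8  47]
 [ 21 110   4  14  51]] [[330.61290323 139.25806452]
 [340.67924528 166.35849057]
 [340.21276596 204.17021277]
 [330.43137255 234.8627451 ]]
```

View pics/w1c.png

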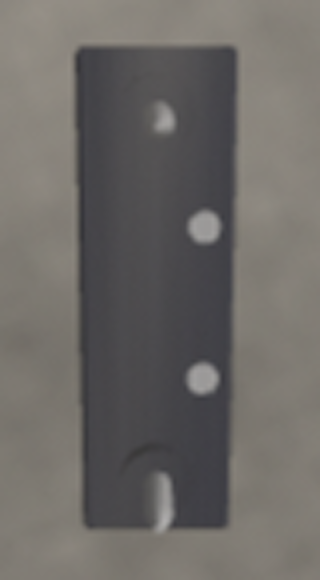

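Call:
move_arm([
  [[-0.088,-0.338,0.046,-0.378,-1],[-0.088,-0.338,0.046,-0.378,-1],[-0.088,-0.338,0.046,-0.378,-1],[-0.088,-0.338,0.046,-0.378,-1],[-0.088,-0.338,0.046,-0.378,-1],[-0.088,-0.338,0.046,-0.378,-1],[-0.088,-0.338,0.046,-0.378,-1],[-0.088,-0.338,0.046,-0.378,-1],[-0.088,-0.338,0.046,-0.378,-1]],
])

```text
clock: 2.65
position: [0.4893, -0.3178, 0.221]
ee_rot: [0.0, -0.195, 0.981, 0.001]
contact_force: [-0.5, 0.6, -0.6]
width: 0.085
gripper_force: 0.0
```

```bash
python3 - <<'E'
from h import *
plan([.4887,-.320,.22],112.3)
P=wristP(manip.get_state());im=grab("wrist","w2.png")
for X in([.5443,-.2972,.028],[.4331,-.3429,.028]):print(proj(P,X))
E
```

```text
pos [ 0.4893 -0.3178  0.221 ] yaw_y 112.45 tilt [0.0001 0.0012] q6 -2.66 t 2.65
  row: [ 0.0018 -0.0022  0.0013] twist 0.0013 alt -1.4987 | m [ 0.0014 -0.0018  0.001 ] deg 0.2 rows>= 0.049870203327668054
(np.float64(320.40955419605336), np.float64(230.67447904893578))
(np.float64(320.58251605703884), np.float64(122.92577421943054))
```

View pics/w2.png

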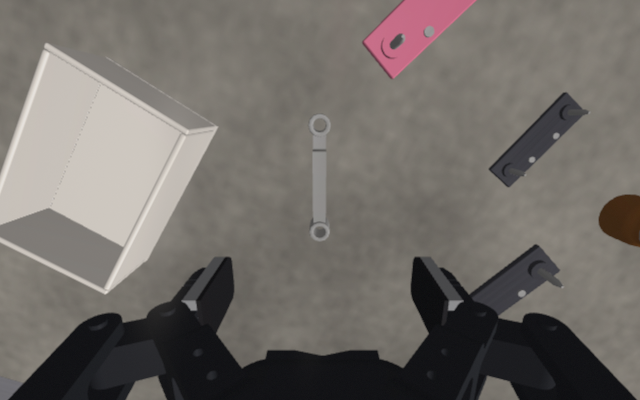

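Picture w2 shows the rest upright with tube rings at about (320,125) and (320,232). The w1 crop shows the base pintles at (331,140) and (330,236).

```bash
python3 - <<'E'
from h import *
a=np.radians(66.93);z=np.array([-.002,.0011,-1]);z/=np.linalg.norm(z);y=np.array([np.cos(a),np.sin(a),0]);y-=z*(y@z);y/=np.linalg.norm(y);R=np.c_[np.cross(y,z),y,z]
q=Ro.from_matrix(R).as_quat();P1=wristP(dict(ee_rot=[q[3],*q[:3]],position=[.5295,-.0438,.2568]))
t1=ray(0,330.8,142,.051,P1);t2=ray(0,330.5,242,.051,P1);d=t2-t1
print("tips",t1,t2,(t1+t2)/2,np.linalg.norm(d),np.degrees(np.arctan2(d[1],d[0])))
im=cv2.imread("pics/w2.png");g=cv2.cvtColor(im,cv2.COLOR_BGR2GRAY)
c=cv2.HoughCircles(cv2.resize(g[105:250,295:345],None,fx=4,fy=4,interpolation=cv2.INTER_CUBIC),cv2.HOUGH_GRADIENT,1,200,param1=100,param2=15,minRadius=28,maxRadius=60)[0]
P=wristP(manip.get_state());pts=[]
for x in sorted(c.tolist(),key=lambda v:v[1])[:3]:
    u,v=x[0]/4+295-.4,x[1]/4+105-.4;X=ray(0,u,v,.028,P);pts.append(X);print(u,v,x[2]/4,X)
m=np.zeros_like(g);m[105:250,300:340]=(g[105:250,300:340]>135)*255
cs,_=cv2.findContours(m,cv2.RETR_EXTERNAL,cv2.CHAIN_APPROX_NONE);k=max(cs,key=cv2.contourArea);print(cv2.boundingRect(k))
W=np.array([ray(0,u,v,.045,P)[:2] for u,v in k[:,0] if 155<v<212],np.float32);r=cv2.minAreaRect(W);print("plate",r)
d=pts[-1]-pts[0];M=(pts[-1]+pts[0])/2;print(M,np.linalg.norm(d),np.degrees(np.arctan2(d[1],d[0])))
plan([M[0],M[1],.026],np.degrees(np.arctan2(d[1],d[0]))+90)
E
```

```text
tips [ 0.4950422  -0.01904945  0.051     ] [ 0.60509828 -0.06509998  0.051     ] [ 0.55007024 -0.04207471  0.051     ] 0.11930209979165071 -22.7057934097165Traceback (most recent call last):
  File "<stdin>", line 7, in <module>
TypeError: 'NoneType' object is not subscriptable
```

```bash
python3 - <<'E'
from h import *
im=cv2.imread("pics/w2.png");g=cv2.cvtColor(im,cv2.COLOR_BGR2GRAY)
P=wristP(manip.get_state())
print(g[125,300:342].tolist(),g[180,305:335].tolist(),g[232,300:342].tolist());print(g[108:160:1,320].tolist());print(g[205:250,320].tolist())
E
```

```text
[116, 116, 117, 118, 120, 121, 121, 115, 118, 133, 145, 154, 148, 130, 120, 116, 116, 116, 116, 116, 115, 116, 117, 119, 120, 105, 110, 133, 142, 150, 140, 122, 120, 119, 118, 118, 118, 117, 117, 117, 117, 117] [115, 116, 116, 116, 117, 116, 117, 127, 139, 143, 143, 142, 143, 141, 142, 141, 141, 140, 140, 140, 134, 123, 117, 116, 116, 117, 117, 118, 118, 118] [105, 105, 105, 105, 106, 107, 107, 108, 107, 114, 130, 142, 153, 142, 120, 107, 96, 89, 87, 86, 84, 84, 84, 82, 81, 99, 126, 145, 159, 144, 112, 109, 108, 108, 108, 108, 108, 110, 110, 111, 111, 111]
[118, 118, 117, 119, 119, 114, 135, 150, 147, 142, 126, 117, 119, 117, 117, 116, 116, 115, 116, 116, 117, 118, 103, 90, 125, 145, 145, 145, 138, 139, 144, 144, 143, 144, 144, 144, 144, 143, 144, 143, 135, 107, 88, 114, 137, 143, 143, 142, 142, 142, 142, 142]
[141, 140, 141, 141, 140, 140, 141, 139, 141, 140, 140, 140, 140, 140, 141, 140, 118, 105, 130, 144, 143, 125, 109, 103, 93, 84, 85, 84, 85, 84, 84, 83, 103, 130, 140, 138, 120, 105, 105, 105, 106, 105, 106, 105, 104]
```

```bash
python3 - <<'E'
from h import *
P=wristP(manip.get_state())
a=ray(0,319.8,124.7,.028,P);b=ray(0,319.9,231.6,.028,P);d=b-a;M=(a+b)/2;y=np.degrees(np.arctan2(d[1],d[0]))
print(M,np.linalg.norm(d),y, ray(0,318.7,180,.045,P))
plan([M[0],M[1],.06],y+90);plan([M[0],M[1],.024],y+90)
E
```

```text
[ 0.49057806 -0.32013101  0.028     ] 0.11964744798918052 22.487310131347 [ 0.48655872 -0.32294392  0.045     ]
pos [ 0.4895 -0.3177  0.2212] yaw_y 112.49 tilt [0.0003 0.0007] q6 -2.66 t 2.7
  row: [ 0.     -0.0034  0.2015] twist 0.0 alt -1.5 | m [ 0.     -0.0027  0.1612] deg 0.0 rows>= 3.2240383693112595
pos [ 0.4895 -0.3177  0.2212] yaw_y 112.49 tilt [0.0003 0.0007] q6 -2.66 t 2.7
  row: [ 0.     -0.0034  0.2465] twist 0.0 alt -1.5 | m [ 0.     -0.0027  0.1972] deg 0.0 rows>= 3.943959661363866
```

Call:
move_arm([
  [[0,-0.003,0.05,0,-1],[0,-0.003,0.11,0,-1],[0,-0.003,0.17,0,-1],[0,-0.003,0.22,0,-1],[0,-0.003,0.247,0,-1],[0,-0.003,0.247,0,-1],[0,-0.003,0.247,0,1],[0,-0.003,0.247,0,1],[0,-0.003,0.247,0,1],[0,-0.003,0.247,0,1],[0,-0.003,0.247,0,1],[0,-0.003,0.247,0,1]],
], squeeze=60)

```text
clock: 3.9
position: [0.4904, -0.3222, 0.0243]
ee_rot: [0.0, -0.194, 0.981, -0.0]
contact_force: [-1.2, 0.9, 6.5]
width: 0.0129
gripper_force: 59.7
```

```bash
python3 - <<'E'
from h import *
plan([.4906,-.3201,.14],112.5);s=manip.get_state();print(s["width"],s["gripper_force"],s["contact_force"])
E
```

```text
pos [ 0.4904 -0.3222  0.0243] yaw_y 112.37 tilt [ 0.0011 -0.0004] q6 -2.66 t 3.9
  row: [-0.0013  0.0022 -0.1447] twist -0.0011 alt 1.4989 | m [-0.0011  0.0017 -0.1157] deg -0.1 rows>= 2.315105332681519
0.012921515424892354 59.69050127081573 [-1.15267297  0.88846496  6.48761536]
```

Call:
move_arm([
  [[0,0,-0.05,0,1],[0,0,-0.1,0,1],[0,0,-0.145,0,1],[0,0,-0.145,0,1]],
])

```text
clock: 4.3
position: [0.4927, -0.3243, 0.144]
ee_rot: [0.003, -0.194, 0.981, -0.004]
contact_force: [1.0, -0.8, -4.3]
width: 0.0127
gripper_force: 59.9
```

```bash
python3 - <<'E'
from h import *
plan([.5486,-.0414,.115],67.4);s=manip.get_state();print(s["width"],s["gripper_force"],s["contact_force"])
E
```

```text
pos [ 0.4927 -0.3243  0.144 ] yaw_y 112.39 tilt [ 0.008  -0.0067] q6 -2.66 t 4.3
  row: [-0.1992  0.3007  0.0345] twist 0.3749 alt -1.1251 | m [-0.1593  0.2405  0.0276] deg 45.0 rows>= 5.796974510173247
0.01271348855982471 59.90353551926091 [ 0.98840884 -0.82817963 -4.32816266]
```

Call:
move_arm([
  [[-0.03,0.045,0,0.05,1],[-0.07,0.1,0.005,0.12,1],[-0.11,0.16,0.01,0.19,1],[-0.15,0.22,0.02,0.26,1],[-0.19,0.28,0.03,0.33,1],[-0.2,0.298,0.034,0.375,1],[-0.2,0.298,0.034,0.375,1],[-0.2,0.298,0.034,0.375,1],[-0.2,0.298,0.034,0.375,1]],
])

```text
clock: 5.2
position: [0.5465, -0.0413, 0.1109]
ee_rot: [-0.001, 0.195, 0.981, -0.0]
contact_force: [0.8, -1.4, -4.9]
width: 0.0136
gripper_force: 60.3
```

```bash
python3 - <<'E'
from h import *
plan([.5486,-.0414,.105],67.4);s=manip.get_state();print(s["width"],s["gripper_force"],s["contact_force"])
P=wristP(s);im=grab("wrist","w3.png")
cv2.imwrite("pics/w3c.png",cv2.resize(im[90:330,230:430],None,fx=2.5,fy=2.5,interpolation=cv2.INTER_CUBIC))
for X in([.495,-.019,.051],[.605,-.065,.051]):print(proj(P,X))
E
```

```text
pos [ 0.5465 -0.0413  0.1109] yaw_y 67.46 tilt [-0.002  -0.0006] q6 -1.38 t 5.2
  row: [-0.0024  0.0009  0.0074] twist 0.0005 alt -1.4995 | m [-0.0019  0.0007  0.0059] deg 0.1 rows>= 0.12583476154656173
0.013586233465596346 60.26455766404979 [ 0.81766981 -1.44529341 -4.89061414]
(np.float64(322.4127088801193), np.float64(139.9777537900992))
(np.float64(321.75818072009986), np.float64(304.01097330510083))
```

View pics/w3c.png

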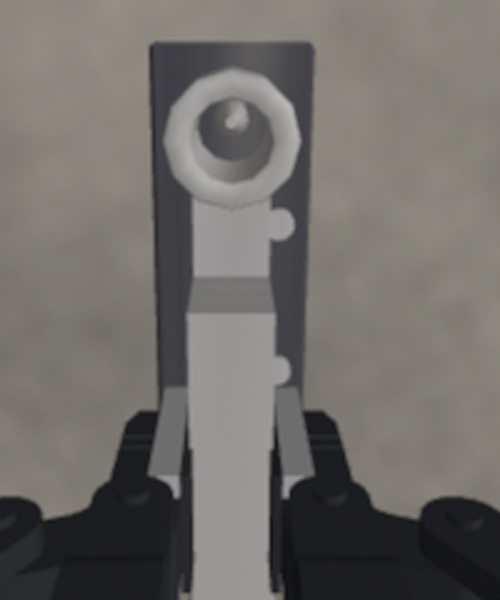

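```bash
python3 - <<'E'
from h import *
s=manip.get_state();P=wristP(s);q=s["ee_rot"];R=Ro.from_quat([q[1],q[2],q[3],q[0]]).as_matrix()
T=ray(0,322.8,144.4,.1146,P);p=ray(0,324.8,136.8,.051,P)
print(T,p,"pintle-tube in tool",R.T@(p-T),"tube rel TCP in tool",R.T@(T-s["position"]))
c=[ray(0,u,144.4,.1146,P) for u in(230+163/2.5,230+301/2.5)];print(np.linalg.norm(c[0]-c[1]))
E
```

```text
[ 0.49201554 -0.01784431  0.1146    ] [ 0.49416746 -0.01738363  0.051     ] pintle-tube in tool [-0.00186267  0.00131771  0.06359715] tube rel TCP in tool [ 0.05984394  0.00111269 -0.00319728]
0.023388056335972216
```

Call:
move_arm([
  [[-0.0023,0.0013,0.02,0,1],[-0.0023,0.0013,0.035,0,1],[-0.0023,0.0013,0.045,0,1],[-0.0023,0.0013,0.055,0,1],[-0.0023,0.0013,0.065,0,1],[-0.0023,0.0013,0.065,0,1]],
])

```text
clock: 5.85
position: [0.5484, -0.0404, 0.0588]
ee_rot: [-0.001, 0.196, 0.981, 0.0]
contact_force: [-1.2, -0.4, -3.4]
width: 0.0131
gripper_force: 60.2
```

```bash
python3 - <<'E'
from h import *
plan([.5485,-.041,.039],67.4);s=manip.get_state();print(s["width"],s["gripper_force"],s["contact_force"],s["moment"])
E
```

```text
pos [ 0.5484 -0.0404  0.0588] yaw_y 67.38 tilt [-0.0024  0.0005] q6 -1.38 t 5.85
  row: [-0.0004 -0.0006  0.0248] twist -0.0002 alt 1.4998 | m [-0.0003 -0.0005  0.0198] deg -0.0 rows>= 0.39675713667355456
0.013092680528807773 60.171955700498074 [-1.18165026 -0.43970563 -3.35534221] [-0.00963004  0.03243507  0.01891201]
```

Entered freely (foot now about 35 mm, well below the tips). Going on home.

Call:
move_arm([
  [[0,0,0.008,0,1],[0,0,0.014,0,1],[0,0,0.02,0,1],[0,0,0.0245,0,1],[0,0,0.0255,0,1],[0,0,0.0255,0,1]],
])

```text
clock: 6.45
position: [0.5494, -0.0404, 0.0396]
ee_rot: [-0.0, 0.196, 0.981, 0.0]
contact_force: [0.1, 0.2, -4.4]
width: 0.0131
gripper_force: 60.4
```

Call:
move_arm([
  [[0,0,0.001,0,1],[0,0,0.001,0,0.3],[0,0,0.001,0,-0.5],[0,0,0.001,0,-1],[0,0,0.001,0,-1],[0,0,0.001,0,-1],[0,0,-0.05,0,-1],[0,0,-0.11,0,-1],[0,0,-0.17,0,-1],[0,0,-0.22,0,-1],[0,0,-0.22,0,-1],[0,0,-0.22,0,-1]],
])

```text
clock: 7.65
position: [0.5496, -0.0405, 0.2166]
ee_rot: [0.001, 0.196, 0.981, 0.0]
contact_force: [-0.2, -0.5, -0.9]
width: 0.0852
gripper_force: 0.0
```

```bash
python3 - <<'E'
from h import *
s=manip.get_state();print(s["position"],s["qpos"][5])
P=wristP(s);im=grab("wrist","w4.png");sc=grab("scene","scene1.png");grab("top","top1.png")
a=cv2.resize(im[110:260,280:380],None,fx=3,fy=3,interpolation=cv2.INTER_CUBIC)
b=cv2.resize(sc[190:265,275:365],None,fx=4.5,fy=6,interpolation=cv2.INTER_CUBIC)
cv2.imwrite("pics/w4c.png",np.hstack([a,b]))
E
```

```text
[ 0.54960551 -0.04048626  0.21655525] -1.3760530623531335
```

View pics/w4c.png

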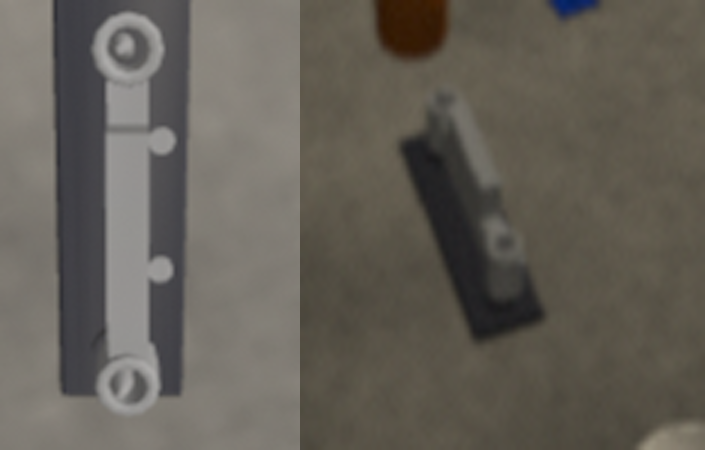

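Both pintles stand in their bores, so the rest is home (left pane: tubes at crop (129,48) and (128,385)). Next is the paddle.

```bash
python3 - <<'E'
from h import *
s=manip.get_state();P=wristP(s)
for z in (.038,.043,.048,.06): print(z,np.linalg.norm(ray(0,323,126,z,P)-ray(0,322.7,238.3,z,P)))
M=(ray(0,323,126,.043,P)+ray(0,322.7,238.3,.043,P))/2;print(M)
plan([.523,.311,.26],81.7)
E
```

```text
0.038 0.11992458161492882
0.043 0.117989362427474
0.048 0.11605414324001909
0.06 0.11140961719012746
[ 0.54756899 -0.03855841  0.043     ]
pos [ 0.5481 -0.0402  0.2138] yaw_y 67.39 tilt [-0.0036  0.0008] q6 -1.38 t 7.8
  row: [ 0.198   0.3932 -0.0573] twist -0.1193 alt 1.3807 | m [ 0.1584  0.3145 -0.0459] deg -14.3 rows>= 7.102947540622464
```

Call:
move_arm([
  [[0.198,0.393,-0.057,-0.119,-1],[0.198,0.393,-0.057,-0.119,-1],[0.198,0.393,-0.057,-0.119,-1],[0.198,0.393,-0.057,-0.119,-1],[0.198,0.393,-0.057,-0.119,-1],[0.198,0.393,-0.057,-0.119,-1],[0.198,0.393,-0.057,-0.119,-1],[0.198,0.393,-0.057,-0.119,-1],[0.198,0.393,-0.057,-0.119,-1],[0.198,0.393,-0.057,-0.119,-1]],
])

```text
clock: 8.8
position: [0.5236, 0.3095, 0.2597]
ee_rot: [-0.001, 0.073, 0.997, -0.001]
contact_force: [0.2, -0.3, -0.0]
width: 0.0852
gripper_force: 0.0
```

```bash
python3 - <<'E'
from h import *
s=manip.get_state();P=wristP(s);im=grab("wrist","w5.png");m0=manip.get_state()
hsv=cv2.cvtColor(im,cv2.COLOR_BGR2HSV);m=((hsv[...,0]<18)&(hsv[...,1]>110)&(hsv[...,2]>60)).astype(np.uint8)
n,l,st,ce=cv2.connectedComponentsWithStats(m);k=np.argmax(st[1:,4])+1;m=(l==k);print(st[k])
q=s["ee_rot"];R=Ro.from_quat([q[1],q[2],q[3],q[0]]).as_matrix()
C=[]
for v in range(0,400,8):
    u=np.where(m[v])[0]
    if len(u): print(v,u.min(),u.max(),end="; ")
print();plan([.523,.311,.26],81.7)
E
```

```text
[ 301    0   52  286 8196]
0 317 339; 8 317 339; 16 317 339; 24 317 339; 32 317 339; 40 317 339; 48 317 338; 56 317 338; 64 317 338; 72 317 338; 80 317 338; 88 317 338; 96 317 337; 104 317 337; 112 317 337; 120 317 337; 128 317 337; 136 317 337; 144 318 337; 152 318 336; 160 318 336; 168 318 336; 176 318 336; 184 318 336; 192 318 336; 200 318 336; 208 301 352; 216 301 352; 224 301 351; 232 301 351; 240 301 351; 248 302 351; 256 302 350; 264 302 350; 272 304 348; 280 310 341; 
pos [0.5238 0.3091 0.26  ] yaw_y 81.59 tilt [-0.0021 -0.0018] q6 -1.0 t 8.85
  row: [0.0013 0.0023 0.    ] twist -0.0009 alt 1.4991 | m [0.001  0.0018 0.    ] deg -0.1 rows>= 0.041761389745282804
```

View pics/w5.png

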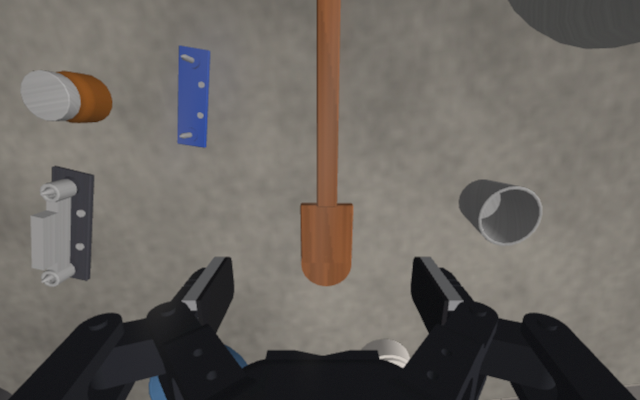

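The picture shows the paddle running nearly vertical, with the handle at columns 317-338, the blade from row about 204 to 286, and the rest on its base at left.

```bash
python3 - <<'E'
from h import *
s=manip.get_state();P=wristP(s)
im=cv2.imread("pics/w5.png");hsv=cv2.cvtColor(im,cv2.COLOR_BGR2HSV);m=((hsv[...,0]<18)&(hsv[...,1]>110)&(hsv[...,2]>60))
for v in range(200,209):u=np.where(m[v,280:380])[0]+280;print(v,u.min(),u.max(),end="; ")
print(max(np.where(m[:,320:335].any(1))[0]))
h=[]
for v in range(20,196,5):
    u=np.where(m[v,290:380])[0]+290;h.append(ray(0,(u.min()+u.max())/2,v,.024,P)[:2])
h=np.array(h);vx,vy,x0,y0=cv2.fitLine(h.astype(np.float32),cv2.DIST_L2,0,.001,.001).ravel()
d=np.array([vx,vy]);d*=np.sign(vx);print("ang",np.degrees(np.arctan2(d[1],d[0])))
b=[]
for v in range(212,264,4):
    u=np.where(m[v,290:380])[0]+290;b.append(ray(0,(u.min()+u.max())/2,v,.014,P)[:2])
print("blade mid",np.mean(b,0),"line off",np.cross(d,np.mean(b,0)-[x0,y0]))
for (v,xx) in((203.5,60),(286.5,180)):
    X=ray(0,326.5,v,.014,P)[:2];a=(X-[x0,y0])@d;mid=np.array([x0,y0])+d*(a-xx/1000);print("mid",mid)
E
```

```text
200 318 336; 201 318 336; 202 318 336; 203 317 336; 204 301 351; 205 301 352; 206 301 352; 207 301 352; 208 301 352; 285
ang -8.404387
blade mid [0.61119602 0.30153155] line off -0.00043872046052105193
mid [0.50630543 0.31747213]
mid [0.50952312 0.31699673]<stdin>:14: DeprecationWarning: Arrays of 2-dimensional vectors are deprecated. Use arrays of 3-dimensional vectors instead. (deprecated in NumPy 2.0)
```

```bash
python3 - <<'E'
from h import *
f=[]
for i in range(8): manip.get_image("wrist");s=manip.get_state();f.append([*s["contact_force"],*s["moment"]])
print(np.round(np.mean(f,0),4),np.round(np.std(f,0),4))
plan([.5258,.3144,.010],81.6)
E
```

```text
[-0.0361  0.1942 -0.0962 -0.0052  0.001   0.0015] [0.4955 0.4443 0.366  0.0205 0.022  0.0108]
pos [0.5242 0.3101 0.2614] yaw_y 81.62 tilt [0.0003 0.0001] q6 -1.0 t 9.25
  row: [-0.0011  0.0055  0.3143] twist 0.0001 alt -1.4999 | m [-0.0009  0.0044  0.2514] deg 0.0 rows>= 5.029094902877371
```

Call:
move_arm([
  [[-0.001,0.0055,0.06,0,-1],[-0.001,0.0055,0.12,0,-1],[-0.001,0.0055,0.18,0,-1],[-0.001,0.0055,0.235,0,-1],[-0.001,0.0055,0.275,0,-1],[-0.001,0.0055,0.3,0,-1],[-0.001,0.0055,0.313,0,-1],[-0.001,0.0055,0.313,0,-1],[-0.001,0.0055,0.313,0,-0.2],[-0.001,0.0055,0.313,0,0.2],[-0.001,0.0055,0.313,0,1],[-0.001,0.0055,0.313,0,1]],
])

```text
clock: 10.45
position: [0.5259, 0.3152, 0.0119]
ee_rot: [0.001, 0.073, 0.997, 0.0]
contact_force: [0.8, -0.3, 0.2]
width: 0.028
gripper_force: 0.0
```

Call:
move_arm([
  [[0,0,0,0,1],[0,0,0,0,1],[0,0,0,0,1],[0,0,0,0,1]],
])

```text
clock: 10.85
position: [0.5262, 0.3153, 0.012]
ee_rot: [0.001, 0.073, 0.997, 0.001]
contact_force: [0.1, 0.5, 6.2]
width: 0.0247
gripper_force: 61.1
```

Call:
move_arm([
  [[0,0,-0.03,0,1],[0,0,-0.08,0,1],[0,0,-0.13,0,1],[0,0,-0.18,0,1],[0,0,-0.22,0,1],[0,0,-0.235,0,1],[0,0,-0.235,0,1],[0,0,-0.235,0,1],[0,0,-0.235,0,1]],
])

```text
clock: 11.75
position: [0.5241, 0.3143, 0.1961]
ee_rot: [-0.002, 0.073, 0.997, -0.001]
contact_force: [0.4, -0.5, -3.2]
width: 0.0246
gripper_force: 60.1
```

```bash
python3 - <<'E'
from h import *
f=[];p=[]
for i in range(40): manip.get_image("wrist");s=manip.get_state();f.append([*s["contact_force"],*s["moment"]]);p.append(s["position"])
f=np.array(f);print(np.round(f.mean(0),4),np.round(f.std(0)/40**.5,4),np.mean(p,0))
F=f[:,2].mean();M=f.mean(0)[3:]
d=np.array([np.cos(np.radians(-8.4)),np.sin(np.radians(-8.4))])
# M = r x F : Mx=ry*Fz, My=-rx*Fz
r=np.array([-M[1]/F,M[0]/F]);print("r",r,"along blade",r@d,"perp",r[1]*d[0]-r[0]*d[1])
plan([.549,-.0405,.18],-22.6)
E
```

```text
[-3.8600e-02  1.1690e-01 -1.8751e+00  5.0000e-04 -2.8000e-03 -9.5000e-03] [0.0767 0.0699 0.0744 0.005  0.0042 0.0048] [0.52531986 0.31489033 0.19859525]
r [-0.00149946 -0.00028584] along blade -0.0014416142657784476 perp -0.0005018202972607372
pos [0.5254 0.3149 0.1989] yaw_y 81.67 tilt [0.0001 0.0001] q6 -1.0 t 13.75
  row: [-0.0935 -0.4354  0.0235] twist -0.6311 alt 0.8689 | m [-0.0748 -0.3483  0.0188] deg -75.7 rows>= 8.815994037422497
```

Call:
move_arm([
  [[0,-0.02,0,0.04,1],[-0.01,-0.06,0,0.11,1],[-0.02,-0.1,0,0.18,1],[-0.03,-0.14,0,0.25,1],[-0.04,-0.18,0,0.32,1],[-0.05,-0.22,0,0.39,1],[-0.06,-0.26,0,0.46,1],[-0.07,-0.3,0,0.53,1],[-0.075,-0.34,0,0.6,1],[-0.08,-0.38,0,0.67,1],[-0.09,-0.42,0.005,0.74,1],[-0.0935,-0.435,0.01,0.79,1]],
])

```text
clock: 14.95
position: [0.5495, -0.0433, 0.1911]
ee_rot: [0.001, 0.786, 0.619, -0.0]
contact_force: [0.7, 0.5, -0.9]
width: 0.0247
gripper_force: 60.0
```

```bash
python3 - <<'E'
from h import *
plan([.549,-.0405,.18],-22.6)
E
```

```text
pos [ 0.5495 -0.0433  0.1911] yaw_y -13.55 tilt [ 0.0013 -0.0018] q6 0.03 t 14.95
  row: [ 0.0033 -0.0014  0.0138] twist 0.0754 alt -1.4246 | m [ 0.0027 -0.0011  0.011 ] deg 9.1 rows>= 1.0536110342560399
```

Call:
move_arm([
  [[0.001,0,0,0.05,1],[0.001,0,0,0.075,1],[0.001,0,0,0.075,1],[0.001,0,0,0.075,1],[0.001,0,0,0.075,1]],
])

```text
clock: 15.45
position: [0.5492, -0.0393, 0.1909]
ee_rot: [0.0, 0.829, 0.559, 0.0]
contact_force: [-0.1, -0.1, -2.1]
width: 0.0245
gripper_force: 60.0
```

```bash
python3 - <<'E'
from h import *
f=[];p=[]
for i in range(50): manip.get_image("wrist");s=manip.get_state();f.append([*s["contact_force"],*s["moment"]]);p.append(s["position"])
f=np.array(f);print(np.round(f.mean(0),4),np.round(f.std(0)/50**.5,4),np.mean(p,0))
F=f[:,2].mean();M=f.mean(0)[3:]
d=np.array([np.cos(np.radians(-112.6)),np.sin(np.radians(-112.6))])
r=np.array([-M[1]/F,M[0]/F]);print("r",r,"along blade",r@d,"perp",r[1]*d[0]-r[0]*d[1])
plan([.549,-.0405,.072],-22.6)
sc=grab("scene","scene2.png");w=grab("wrist","w6.png")
E
```

```text
[ 0.0135  0.0479 -1.9051 -0.008  -0.0034  0.0052] [0.0621 0.0677 0.0666 0.0052 0.0039 0.005 ] [ 0.54919213 -0.03943214  0.1908255 ]
r [-0.00175887  0.00420006] along blade -0.003201610693376976 perp -0.003237869794818332
pos [ 0.5492 -0.0395  0.1908] yaw_y -22.13 tilt [0.     0.0001] q6 0.19 t 17.95
  row: [-0.0013  0.0003  0.1485] twist 0.0039 alt -1.4961 | m [-0.0011  0.0002  0.1188] deg 0.5 rows>= 2.376609242531224
```

Call:
move_arm([
  [[-0.0037,0,0.04,0.004,1],[-0.0037,0,0.08,0.004,1],[-0.0037,0,0.115,0.004,1],[-0.0037,0,0.135,0.004,1],[-0.0037,0,0.142,0.004,1],[-0.0037,0,0.145,0.004,1],[-0.0037,0,0.145,0.004,1],[-0.0037,0,0.145,0.004,1]],
])

```text
clock: 18.85
position: [0.549, -0.0423, 0.0759]
ee_rot: [0.001, 0.832, 0.555, 0.001]
contact_force: [0.1, -0.1, -1.6]
width: 0.0247
gripper_force: 60.0
```

```bash
python3 - <<'E'
from h import *
f=[];p=[]
for i in range(8): manip.get_image("scene");s=manip.get_state();f.append([*s["contact_force"],*s["moment"]]);p.append(s["position"])
print(np.round(np.mean(f,0),3),np.mean(p,0));plan([.5482,-.0422,.072],-22.6)
E
```

```text
[ 0.097 -0.083 -1.797  0.002 -0.006  0.004] [ 0.54847264 -0.04225091  0.07547209]
pos [ 0.5481 -0.0422  0.075 ] yaw_y -22.61 tilt [0.0004 0.    ] q6 0.19 t 19.25
  row: [0.     0.0001 0.0038] twist -0.0001 alt 1.4999 | m [0.     0.0001 0.003 ] deg -0.0 rows>= 0.060377935141085054
```

Lower in small steps (1 mm each) to contact.

Call:
move_arm([
  [[0,0,0.0012,0,1],[0,0,0.0025,0,1],[0,0,0.0025,0,1],[0,0,0.0025,0,1]],
])

```text
clock: 19.65
position: [0.548, -0.0422, 0.0727]
ee_rot: [-0.0, 0.832, 0.555, -0.0]
contact_force: [-0.5, 0.0, -2.2]
width: 0.0246
gripper_force: 60.0
```

Call:
move_arm([
  [[0,0,0.0012,0,1],[0,0,0.0012,0,1],[0,0,0.0012,0,1]],
])

```text
clock: 19.95
position: [0.5482, -0.0422, 0.072]
ee_rot: [0.0, 0.832, 0.555, 0.0]
contact_force: [-0.5, 0.1, -0.8]
width: 0.0246
gripper_force: 60.2
```

```bash
python3 - <<'E'
from h import *
f=[];p=[]
for i in range(8): manip.get_image("scene");s=manip.get_state();f.append([*s["contact_force"],*s["moment"]]);p.append(s["position"])
print(np.round(np.mean(f,0),3),np.mean(p,0))
E
```

```text
[-0.26   0.133  0.484 -0.013  0.036  0.012] [ 0.54821519 -0.04219982  0.07201326]
```

Call:
move_arm([
  [[0,0,0,0,0.4],[0,0,0,0,0.35],[0,0,0,0,0.3],[0,0,0,0,0.25],[0,0,0,0,0.2],[0,0,0,0,0.2],[0,0,0,0,0.2],[0,0,0,0,0.2]],
])

```text
clock: 21.15
position: [0.5481, -0.0422, 0.0718]
ee_rot: [-0.0, 0.832, 0.555, 0.0]
contact_force: [-0.5, 0.1, 0.3]
width: 0.0341
gripper_force: 0.0
```

```bash
python3 - <<'E'
from h import *
f=[]
for i in range(6):
    im=grab("scene","s%d.png"%i);hsv=cv2.cvtColor(im,cv2.COLOR_BGR2HSV);m=((hsv[...,0]<15)&(hsv[...,1]>120)&(hsv[...,2]>40)).astype(np.uint8);m[:150]=0;m[:,:200]=0;m[:,480:]=0
    n,l,st,ce=cv2.connectedComponentsWithStats(m)
    if i in(0,5):
        for k in range(1,n):
            if st[k,4]>40:print(st[k],ce[k])
s=manip.get_state();print(s["width"],s["contact_force"])
cv2.imwrite("pics/sc.png",cv2.resize(im[120:280,200:440],None,fx=3,fy=3,interpolation=cv2.INTER_CUBIC))
p=manip.camera_params("scene");c=np.array([.549,-.0405]);d=np.array([np.cos(np.radians(67.4)),np.sin(np.radians(67.4))])
for a in(-.162,.198):
  for z in(.06,.072):print(a,z,proj(p,[*(c+d*a),z]))
E
```

```text
[292 187  14  13 125] [297.8   193.176]
[319 193  55  21 535] [346.22616822 202.61869159]
[260 205  52  26 838] [284.38424821 217.62171838]
[292 187  14  13 124] [297.66935484 192.96774194]
[319 193  55  21 533] [346.21763602 202.61163227]
[260 205  52  26 842] [284.36698337 217.64845606]
0.033999714659080874 [-0.32821144 -0.34579395 -0.04304007]
-0.162 0.06 (np.float64(260.8331290746817), np.float64(224.86616815874768))
-0.162 0.072 (np.float64(260.5139507571789), np.float64(221.75162151361664))
0.198 0.06 (np.float64(372.1105960539817), np.float64(199.23946332792943))
0.198 0.072 (np.float64(372.4621431207838), np.float64(196.21733976836583))
```

View pics/sc.png

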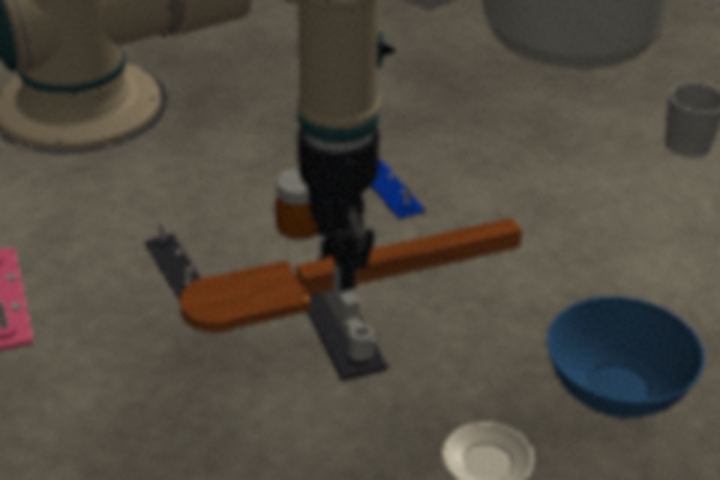

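The paddle sits level across the rest and still with the fingers off it (blade end at (260,218), handle end at (373,198), as predicted for level). Open wider and withdraw.

Call:
move_arm([
  [[0,0,0,0,0.1],[0,0,0,0,0],[0,0,0,0,-0.1],[0,0,0,0,-0.1],[0,0,-0.01,0,-0.1],[0,0,-0.03,0,-0.1],[0,0,-0.06,0,-0.1],[0,0,-0.11,0,-0.1],[0,0,-0.17,0,-0.1],[0,0,-0.22,0,-0.1],[0,0,-0.22,0,-0.1],[0,0,-0.22,0,-0.1]],
])

```text
clock: 22.65
position: [0.5484, -0.0422, 0.2493]
ee_rot: [0.001, 0.832, 0.555, 0.001]
contact_force: [-0.2, 0.8, -0.4]
width: 0.0468
gripper_force: 0.0
```

```bash
python3 - <<'E'
from h import *
p=manip.camera_params("top")
for i in range(10):
    im=grab("scene","e%d.png"%i);hsv=cv2.cvtColor(im,cv2.COLOR_BGR2HSV);m=((hsv[...,0]<15)&(hsv[...,1]>120)&(hsv[...,2]>40)).astype(np.uint8);m[:150]=0;m[:,:200]=0;m[:,480:]=0
    n,l,st,ce=cv2.connectedComponentsWithStats(m)
    if i in(0,9):
        for k in range(1,n):
            if st[k,4]>40:print(st[k],ce[k])
s=manip.get_state();print(s["position"],s["width"],s["contact_force"],s["clock"])
w=grab("wrist","w9.png")
cv2.imwrite("pics/fin.png",np.hstack([cv2.resize(im[150:270,230:410],(400,267)),cv2.resize(w,(400,267))]))
E
```

```text
[292 186  16  14 166] [299.75903614 192.37951807]
[ 260  193  114   38 1475] [308.87050847 211.67118644]
[292 185  16  15 165] [299.76969697 192.35757576]
[ 260  193  114   38 1474] [309.0156038  211.62822252]
[ 0.54793104 -0.04218357  0.24728684] 0.046721690900020006 [ 0.68666631 -0.56292363  1.08714405] 23.15
```

View pics/fin.png

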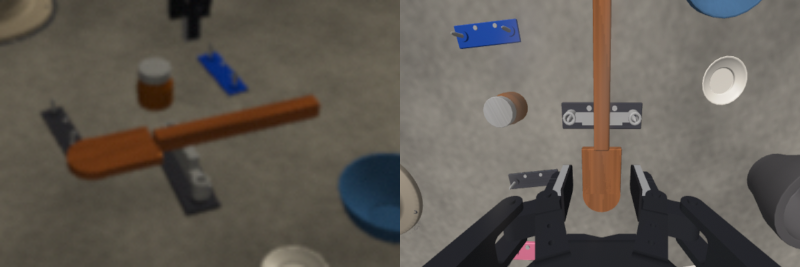

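The paddle balances alone, level and square, with nothing moving and the gripper clear above it.

```bash
python3 -c "
from rig import manip;print(manip.sign_off())"
```

```text
the job is handed in; nothing more can be done
None
```

I lowered the rest onto both pintles, left the paddle balanced level and square across its edge with the gripper clear, and handed the job in at about 23 s of the 67 s; the sign-off returned no verdict.

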